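# Unlock and set the test supply's voltage dial

## Robot

A 6-joint arm with a two-finger parallel gripper is mounted at the origin on the work surface. World frame = base frame: x ahead of the robot, y to its left, z up, the work surface at z = 0. Lengths are in m, angles in rad, forces in N, time in s.
With the tool pointing down it reaches from about 0.25 to 0.725 m from the base axis. Payload 4 kg.
Tool frame: the origin (TCP) lies at the very end of the fingers, on their centre line; the grasp point (between the pads) lies 19 mm behind it; z points along the fingers, y is the line along which they close (so a half turn about z gives the same grasp; the last joint's range is limited). The gripper opens to 85 mm and grips with 20 to 120 N. Pads are 22 mm wide; open, the fingers measure 114 mm over their backs; the gripper's body (76 mm by 85 mm) begins 54 mm behind the grasp point. The pads swing forward as they close: fully open they stand 13 mm farther back than shut.
Start: joints at [-1.107, 0.241, 0.005, 1.335, 0, 1.571], TCP at [0.224, -0.447, 0.231] pointing down, gripper open.
Joint ranges: [-2.72, 2.72], [-1.05, 1.87], [-1.09, 1.28], [-1.99, 2.15], [-1.42, 1.44], [-3.14, 3.14]. Speed limits (rad/s): [2.79, 2.79, 3.14, 3.14, 3.14, 3.14].

## Interface

Orientations are given as a unit quaternion [x, y, z, w].
In Python, from workcell import * gives the robot as it stands. The module is installed in compiled form; this text tells all that it offers.
- The arm moves only by the tool send_rows, never from a script. Its argument "steps" is text: rows parted by semicolons, each of 7 numbers parted by spaces: the opening, from -1 (shut) to 1 (fully open), then the shift along the world's x, y, z in m, then the turn, a rotation vector about the world's x, y, z in rad. A call has exactly 5 rows; each row shifts and turns the commanded pose from where the row before left it; what a row does not reach is not made up. A row lasts 1/12 s, in which the tool goes at most 41.7 mm and 7.16 degrees, less where a joint would pass 70% of its speed; a pose out of reach is approached as far as the arm can. A call is refused whole if a number of a shift passes 0.0417 or a number of a turn 0.125, either way. A call with a gripper value outside its range is refused whole. The fingers move at their own pace and stop on an object; the grip force is fixed at half the most. Time passes only in rows, so rows that do not move let the fingers close, or fill a call up. It gives the time, the measured TCP pose, the force, the opening and the grip force at its end, in the units of the state.
- get_obs(): the state, without advancing time (a new reading comes with each control period).
- camera(name): name is "side" or "top"; returns a dict with "frame" (480x640x3 uint8, red, green, blue), "range_z" (480x640 float32, m along the optical axis (not along the pixel's ray), 0 where there is no reading), "camera_matrix" (3x3 intrinsics, pixels), "k1" (the pictures are not rectified: a ray, as slopes to the right and down, at radius r is drawn at 1 + k1 r^2 times it, then the intrinsics apply), "extrinsics" (4x4, takes a point from world to camera coordinates). Camera axes: x right, y down, z forward; pixel columns grow to the right and rows downward; lengths in m; the calibration is good to about 2 mm. A picture is of the moment at which its call begins.
- job_done(): hands the job in; it is judged then, once.
The state is a dict: "clock": time; "joint_pos": joint angles; "joint_vel": joint speeds; "tau": joint torques, N m; "eef_pos": TCP position; "tool_rot": TCP orientation; "ft_force": force on the tool from outside, world axes, zero at the start; "ft_torque": the same for the moment, N m; "grip_width": finger opening in m; "grasp_force": force on a finger pad.
Only numpy, scipy, OpenCV 4.12 (cv2) and the standard library are available. Lean on these libraries where they do the work, as an engineer would, in place of code of your own. Each camera call takes 0.05 s, during which the arm holds its last target. There are 200 camera calls.

## Task

Draw the orange-handled lock pin out of the blue test supply and park it, upright and fully down on its collar, at the closed end of the notch in the green pin rest. Only then, with the pin let go, turn the dial clockwise until its red pointer line stands at the yellow marker on the scale, within half a small division. Do not shift the marker, and leave the jar, spray can, screwdriver and battery where they are.

Things in the scene. Friction and masses are not known exactly. Their poses are not given: they have to be found in the camera images.
- supply: Blue test supply, fixed: tilted case 240 mm wide (y), origin under the dial axis on the bench; x level, away from the robot, z up. Its face slopes 35 degrees, rising away from the robot; the dial axis meets the face 122 mm above the bench (above this origin); the face reaches 95 mm downhill and 125 mm uphill of it. Its highest edge is 194 mm up.
- dial_grip (a point): On the dial's axis, 36 mm above the sloping face, height to grip. z = dial axis, out of the face; -x points along the pointer and turns with it. Black round knob 44 mm across, 10 to 48 mm above the face. Below it a skirt disc 84 mm across, 4 to 10 mm above the face, with two ears reaching 60 mm from the axis and 12 mm above the face, one on each side of the lock pin.
- dial (a joint): Turn of the dial, rad, clockwise positive seen facing it; about 0 when locked, pointer downhill (to the robot). Stops at -0.15 and 5.1. Friction 0.12 N m, stays where left. With the pin in its bore, between the ears, it cannot turn. One grasp gives at most about 1.5 rad, so regrasp.
- dial_pointer (a point): Where the line of the dial's red pointer meets the scale, 60 mm from the axis, 4 mm above the face; turns with the dial.
- marker (a joint): Angle of the yellow marker on the scale, rad, counted as the dial's: the dial must come to this value. 1.9 to 3.8. The marker is a stiff clip that must stay where it is. Scale ticks every 10 degrees, from 0 (downhill) clockwise to 300 degrees.
- marker_tip (a point): Inner end of the yellow marker (a tab 18 x 7 mm), 60 mm from the dial's axis, 4 mm above the face.
- bore_mouth (a point): Mouth of the lock pin's blind bore in the sloping face, 52 mm downhill of the dial axis; bore 11 mm wide, 24 mm deep, square to the face. Axes are those of the supply's base: x level, away from the robot, z up.
- pin: Loose lock pin, about 50 g, 76 mm long. Origin at the foot of its shaft, z along it to the handle. Steel shaft 8 mm across, 0 to 36 mm; collar 22 mm across, 36 to 40 mm; orange round handle 14 mm across, 40 to 76 mm. Starts in its bore, square to the face with some play, foot on the bore's bottom: collar's underside 12 mm above the face.
- pin_collar (a point): On the pin's axis at the underside of the collar.
- rest: Green pin rest, fixed to the bench left or right of the supply. Horizontal plate, 6 mm thick, 35 mm wide, top 70 mm up, carried by a post (x = 20 to 32 mm, 40 mm wide) beyond the closed end of its notch; free below the notch. Origin on the bench under point notch, same axes.
- notch (a point): Near the closed end of the notch, on the plate's top face; z up. The notch is a slot through the plate along x, 11 mm wide, open at -x (robot's side), where from 20 mm to 32 mm before this point it flares to about 20 mm. Its closed end is 6 mm beyond this point, so the pin's shaft touches it when 2 mm beyond.
- flux_jar: Bystander: jar 60 mm across, 65 mm high with yellow lid; origin centre of underside.
- spray_can: Bystander: metal can 54 mm across, 160 mm high with a green label; origin centre of underside.
- screwdriver: Bystander: screwdriver lying on the bench in front of the supply, 200 mm long along its x, red handle 26 mm thick at -x; origin under its middle.
- battery: Bystander: power tool battery 75 x 60 x 65 mm, black and orange; origin centre of underside.
Things that resemble listed ones, but are neither listed nor needed, are in the scene too. What is shaped like the pin but black is not meant.

How it is judged:
By the outcome, as a careful person would: the job done as asked, in the order asked, and still so for the second after the job is handed in, with the robot touching nothing.
It also fails if it takes over 72 s, if anything falls off the work surface, if the arm or the gripper's body presses on something with over 40 N, if the wrist force passes 120 N, or if a joint passes its speed limit or range.

## Working session

There is one attempt and no reset: what is moved stays moved. The work goes in short steps, Python scripts to look and compute and a tool call to move; the robot and the scene stay as the last step left them, time stands still between calls to the robot, and variables do not carry over. Pictures are saved under pics/ and viewed, at most 10 in all, crops included, and the job is handed in when it is done.

Besides the shell and the picture viewer there is one more tool, called after "Call:" as name(argument=value, ...), one argument or row to a line, values as JSON. send_rows: Moves the arm, as the interface text tells. Its arguments: {"type":"object","properties":{"steps":{"type":"string"}},"required":["steps"]}

```bash
mkdir -p pics
cat > h.py <<'E'
from workcell import *
import numpy as np, cv2
def cam(n):
    c=camera(n); c['K']=np.array(c['camera_matrix']); c['E']=np.array(c['extrinsics']); return c
def ray(c,u,v):
    K=c['K']; d=np.array([(u-K[0,2])/K[0,0],(v-K[1,2])/K[1,1]]); s=d.copy()
    for _ in range(20): s=d/(1+c['k1']*(s@s))
    E=c['E']; R=E[:3,:3]; o=-R.T@E[:3,3]; return o,R.T@np.array([s[0],s[1],1.])
def pt(c,u,v,z=None):
    """depth point, or intersect plane z"""
    o,d=ray(c,u,v)
    t=c['range_z'][int(round(v)),int(round(u))] if z is None else (z-o[2])/d[2]
    return o+t*d
def onplane(c,u,v,p0,n):
    o,d=ray(c,u,v); return o+d*(((p0-o)@n)/(d@n))
def proj(c,p):
    q=c['E'][:3,:3]@p+c['E'][:3,3]; s=q[:2]/q[2]; s=s*(1+c['k1']*(s@s)); return c['K'][0,0]*s[0]+c['K'][0,2],c['K'][1,1]*s[1]+c['K'][1,2]
def save(c,name,box=None,f=1):
    im=cv2.cvtColor(c['frame'],cv2.COLOR_RGB2BGR)
    if box: im=im[box[1]:box[3],box[0]:box[2]]
    cv2.imwrite('pics/'+name,cv2.resize(im,None,fx=f,fy=f,interpolation=cv2.INTER_CUBIC))
E
python3 - <<'E'
from h import *
for n in('top','side'):
    c=cam(n); save(c,n+'0.png'); print(n,c['K'].round(1).tolist(),c['k1'],(-c['E'][:3,:3].T@c['E'][:3,3]).round(3),c['E'][2,:3].round(3))
o=get_obs(); print({k:np.round(v,3).tolist() for k,v in o.items()})
E
```

```text
top [[460.5, 0.0, 317.8], [0.0, 460.5, 239.6], [0.0, 0.0, 1.0]] -0.10237878615719935 [0.42  0.023 1.019] [ 0.143  0.016 -0.99 ]
side [[464.7, 0.0, 322.6], [0.0, 464.7, 238.8], [0.0, 0.0, 1.0]] -0.09298769347037429 [ 0.437 -0.57   0.549] [ 0.151  0.806 -0.573]
{'clock': 0.1, 'joint_pos': [-1.107, 0.241, 0.004, 1.335, 0.0, 1.571], 'joint_vel': [-0.0, -0.003, 0.003, -0.002, 0.001, -0.0], 'tau': [0.0, -37.314, 25.301, 0.011, 0.0, -0.0], 'eef_pos': [0.223, -0.447, 0.231], 'tool_rot': [0.973, 0.23, -0.0, -0.001], 'ft_force': [0.154, 0.39, -1.0], 'ft_torque': [0.018, 0.005, -0.023], 'grasp_force': 0.0, 'grip_width': 0.086}
```

View pics/top0.png

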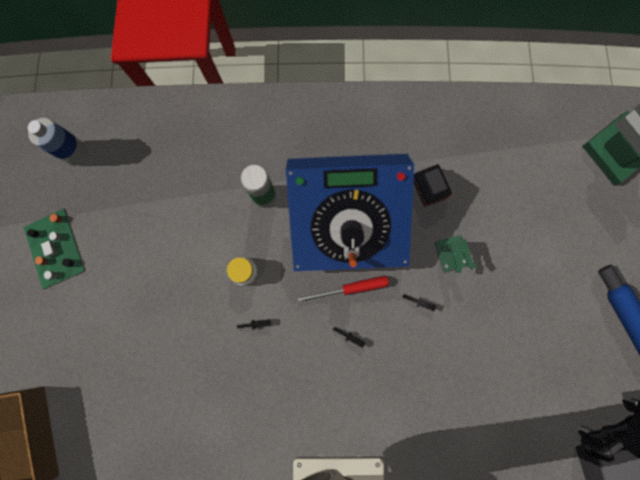

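View pics/side0.png

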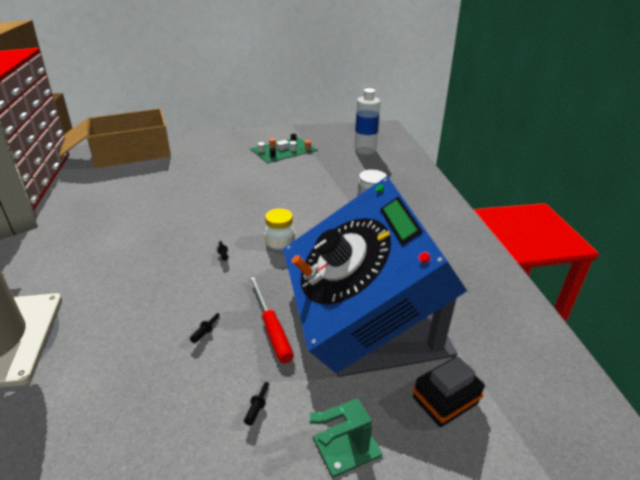

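Top view (640x480): supply at (350,215), dial at (351,228), marker at (356,195), rest at (455,253), jar at (241,271), can at (258,185), battery at (432,183) and screwdriver at (345,288).

Pin candidates are the orange-handled one at (352,262), seated below the dial between the ears, and black ones lying loose at (255,324), (350,337) and (420,302). Only the orange one fits. The green thing at (610,150) is not the notched plate on a post; the one at (455,253) is. I'll confirm both in enlarged crops.

```bash
cat > m.py <<'E'
from h import *
T=cam('top');S=cam('side')
a=cv2.resize(cv2.cvtColor(T['frame'],cv2.COLOR_RGB2BGR)[150:290,280:480],None,fx=4,fy=4,interpolation=cv2.INTER_CUBIC)
cv2.imwrite('pics/crop_top.png',a)
save(S,'crop_side.png',(270,170,470,320),4)
def cloud(c,mask):
    v,u=np.nonzero(mask&(c['range_z']>0)); return np.array([pt(c,x,y) for x,y in zip(u,v)])
for c,n in((T,'top'),(S,'side')):
    h=cv2.cvtColor(c['frame'],cv2.COLOR_RGB2HSV); H,s,V=cv2.split(h)
    if n=='top': box=np.s_[150:280,280:420]
    else: box=np.s_[175:375,280:470]
    m=np.zeros(H.shape,bool); m[box]=((H>105)&(H<125)&(s>150)&(V>60))[box]
    P=cloud(c,m)
    # face: robust plane
    Q=P.copy()
    for k in range(15):
        q=Q.mean(0); nn=np.linalg.svd(Q-q,full_matrices=False)[2][2]; nn*=np.sign(nn[2])
        d=abs((P-q)@nn); Q=P[d<max(.004,.03*.7**k)]
    print(n,'face normal',nn.round(4),'slope',np.degrees(np.arccos(nn[2])).round(2),'yaw',np.degrees(np.arctan2(-nn[1],-nn[0])).round(2),'pt',q.round(4),'rms',((Q-q)@nn).std().round(4),len(Q))
    m=np.zeros(H.shape,bool); b2=np.s_[225:275,430:480] if n=='top' else np.s_[395:475,305:385]
    m[b2]=((H>60)&(H<90)&(s>90)&(V>40))[b2]; G=cloud(c,m)
    print('rest z hist',np.histogram(G[:,2],bins=np.arange(0,.1,.01)))
    g=G[abs(G[:,2]-.07)<.006]; print('plate min/max',g.min(0).round(4),g.max(0).round(4),g.mean(0).round(4))
E
python3 m.py
```

```text
top face normal [-0.573  -0.0213  0.8193] slope 34.99 yaw 2.12 pt [ 0.5956 -0.0266  0.1358] rms 0.0014 6274
rest z hist (array([283,   4,   1,   1,   0,   1, 260, 118,   0]), array([0.  , 0.01, 0.02, 0.03, 0.04, 0.05, 0.06, 0.07, 0.08, 0.09]))
plate min/max [ 0.4895 -0.288   0.064 ] [ 0.5545 -0.2352  0.074 ] [ 0.5257 -0.2597  0.0692]
side face normal [-0.5732 -0.0243  0.819 ] slope 35.01 yaw 2.42 pt [ 0.5871 -0.0604  0.1328] rms 0.0009 8190
rest z hist (array([1429,   89,   80,   66,   70,   56,  494,  920,    0]), array([0.  , 0.01, 0.02, 0.03, 0.04, 0.05, 0.06, 0.07, 0.08, 0.09]))
plate min/max [ 0.4844 -0.29    0.064 ] [ 0.5547 -0.2362  0.0731] [ 0.5212 -0.2627  0.0701]
```

View pics/crop_top.png

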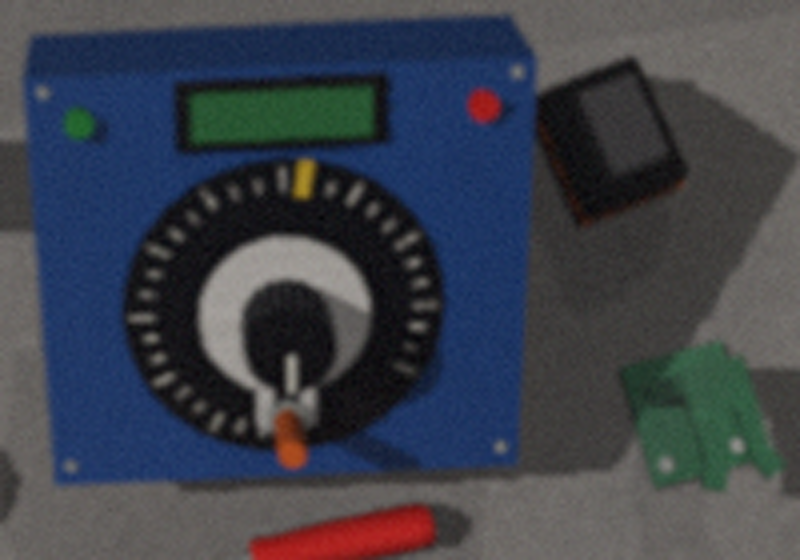

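View pics/crop_side.png

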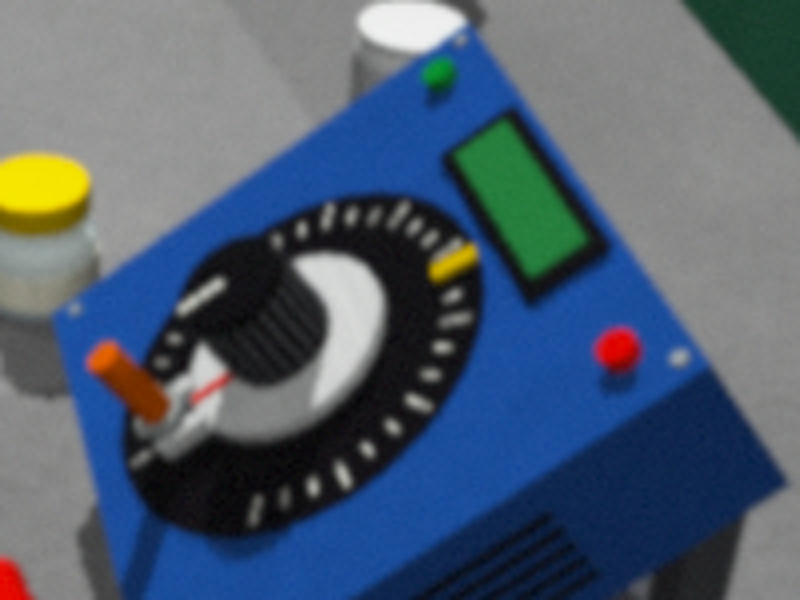

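The crops confirm the orange-handled pin (top crop (290,440)), standing in the bore between the white ears. The marker is at (304,180), a little right of straight uphill. The green rest is yawed, with its notch opening down-right at about (750,470). Next I measure all of it.

```bash
cat > m2.py <<'E'
from h import *
T=cam('top');S=cam('side')
def cm(c,H0,H1,s0,v0,box,v1=256):
    H,s,V=cv2.split(cv2.cvtColor(c['frame'],cv2.COLOR_RGB2HSV)); m=np.zeros(H.shape,bool)
    m[box]=((H>=H0)&(H<=H1)&(s>=s0)&(V>=v0)&(V<v1))[box]; return m
yaw=np.radians(2.3); ex=np.array([np.cos(yaw),np.sin(yaw),0]);ey=np.array([-np.sin(yaw),np.cos(yaw),0])
sl=np.radians(35); n=-np.sin(sl)*ex+np.cos(sl)*np.array([0,0,1]); up=np.cos(sl)*ex+np.sin(sl)*np.array([0,0,1])
p0={'top':np.array([.5956,-.0266,.1358]),'side':np.array([.5871,-.0604,.1328])}
for c,nm,box,yb in((T,'top',np.s_[180:268,305:400],np.s_[185:205,345:370]),(S,'side',np.s_[205:310,290:400],np.s_[225:245,370:395])):
    q=p0[nm]
    H,s,V=cv2.split(cv2.cvtColor(c['frame'],cv2.COLOR_RGB2HSV))
    blue=((H>105)&(H<125)&(s>120)&(V>50)).astype(np.uint8)
    sub=1-blue[box]; cs,_=cv2.findContours(sub,cv2.RETR_EXTERNAL,cv2.CHAIN_APPROX_NONE)
    k=max(cs,key=cv2.contourArea)[:,0]+[box[1].start,box[0].start]
    W=np.array([onplane(c,u,v,q,n) for u,v in k]); a=W@ey; b=W@up
    a-=q@ey; b-=q@up
    ok=np.ones(len(a),bool)
    for _ in range(25):
        A=np.c_[2*a,2*b,np.ones(len(a))]; s_=np.linalg.lstsq(A[ok],(a*a+b*b)[ok],rcond=None)[0]
        r=np.sqrt(s_[2]+s_[0]**2+s_[1]**2); e=abs(np.hypot(a-s_[0],b-s_[1])-r); ok=e<max(.0015,np.percentile(e,70))
    C=q+s_[0]*ey+s_[1]*up
    print(nm,'dial centre on face',C.round(4),'r',r.round(4),ok.sum(),len(ok))
    m=cm(c,20,33,120,90,yb); v,u=np.nonzero(m); w=onplane(c,u.mean(),v.mean(),q+.003*n,n)-C
    print('marker ang(cw from downhill)',np.arctan2(w@ey,-(w@up))%(2*np.pi),'r',np.hypot(w@ey,w@up).round(4),m.sum())
    # pin orange
    pb=np.s_[240:275,335:370] if nm=='top' else np.s_[250:285,285:320]
    m=cm(c,3,16,130,90,pb); v,u=np.nonzero(m); P=np.c_[u,v].astype(float); d=np.linalg.svd(P-P.mean(0),full_matrices=False)[2][0]
    t=(P-P.mean(0))@d; print('pin px',P.mean(0).round(1),d.round(3),t.min().round(1),t.max().round(1),m.sum())
    for h in(.052,.088): # expected ends above face: collar top 16mm, top 52mm
        pass
    X=C-.052*up
    for h in(.016,.034,.052): print('  predicted px pin axis h',h,np.round(proj(c,X+h*n),1))
    ds=np.array([onplane(c,u_,v_,C,ey) for u_,v_ in P])
    b2=np.s_[225:275,430:480] if nm=='top' else np.s_[395:475,305:385]
    m=cm(c,60,90,90,40,b2); v,u=np.nonzero(m)
    G=np.array([pt(c,x,y) for x,y in zip(u,v)]); g=np.array([pt(c,x,y,.07) for x,y in zip(u,v)])[abs(G[:,2]-.07)<(.006 if nm=='top' else .004)][:,:2].astype(np.float32)
    np.save(nm+'_g.npy',g)
    (cx,cy),wh,an=cv2.minAreaRect(g); print('rest rect',cx,cy,wh,an)
E
python3 m2.py
python3 - <<'E'
import numpy as np
for nm in('top','side'):
    g=np.load(''+nm+'_g.npy')
    # ascii map
    x0,y0=.48,-.295; A=np.zeros((27,22),int)
    for x,y in g:
        i=int((x-x0)/.003);j=int((y-y0)/.003)
        if 0<=i<27 and 0<=j<22:A[i,j]+=1
    print(nm); [print('%.3f '%(x0+.003*i)+''.join('#' if k else '.' for k in A[i,::-1])) for i in range(26,-1,-1)]
E
```

```text
top dial centre on face [ 0.5745 -0.0281  0.121 ] r 0.0781 188 221
marker ang(cw from downhill) 3.2882227389568963 r 0.0708 40
pin px [351.7 259.9] [0.27  0.963] -7.1 6.2 71
  predicted px pin axis h 0.016 [351.6 254. ]
  predicted px pin axis h 0.034 [352.3 258.4]
  predicted px pin axis h 0.052 [353. 263.]
rest rect 0.5234410762786865 -0.26003172993659973 (0.062340643256902695, 0.03975148871541023) 16.092748641967773
side dial centre on face [ 0.5711 -0.0269  0.1226] r 0.077 194 262
marker ang(cw from downhill) 3.2738030234184747 r 0.0704 61
pin px [302.1 265.2] [0.711 0.703] -11.6 11.8 176
  predicted px pin axis h 0.016 [309.8 271.9]
  predicted px pin axis h 0.034 [302.9 265.1]
  predicted px pin axis h 0.052 [295.9 258. ]
rest rect 0.5192964673042297 -0.2642059922218323 (0.06659208238124847, 0.045355137437582016) 11.193778038024902
top
0.558 ......................
0.555 ......................
0.552 .......#######........
0.549 ...#.#########........
0.546 .##############.......
0.543 ...############.......
0.540 ...############.......
0.537 ....############......
0.534 ....####
[... 624 characters left out ...]
....
0.549 .....##########.......
0.546 ..#############.......
0.543 ..#############.......
0.540 ..##############......
0.537 ..##############......
0.534 ...#############......
0.531 ...##############.....
0.528 ...##############.....
0.525 ...##############.....
0.522 ....######..######....
0.519 ....######..######....
0.516 ....######..######....
0.513 ....######..######....
0.510 .....#####...#####....
0.507 .....######..######...
0.504 .....######..######...
0.501 ......#####...######..
0.498 ......#####...#######.
0.495 ......#####....######.
0.492 ......#####....######.
0.489 .....######......##...
0.486 ......#####...........
0.483 .......####...........
0.480 ......................
```

```bash
cat > m3.py <<'E'
from h import *
from m2 import cm
T=cam('top');S=cam('side')
r=[]
for c,pb in((T,np.s_[240:275,335:370]),(S,np.s_[250:285,285:320])):
    v,u=np.nonzero(cm(c,3,16,130,90,pb)); r.append(ray(c,u.mean(),v.mean()))
A=[];b=[]
for o,d in r:
    d=d/np.linalg.norm(d);M=np.eye(3)-np.outer(d,d);A.append(M);b.append(M@o)
x=np.linalg.lstsq(np.vstack(A),np.hstack(b),rcond=None)
print('orange centroid',x[0].round(4),x[1])
C=np.array([.573,-.0275,.122]);up=np.array([.8185,.0329,.5736]);n=np.array([-.5731,-.023,.8192]);ey=np.array([-.0401,.9992,0])
w=x[0]-C; print('rel: downhill %.4f lat %.4f h %.4f'%(-(w@up),w@ey,w@n))
ims=[]
for c in(T,S):
    xs=np.arange(.565,.475,-.0003);ys=np.arange(-.225,-.305,-.0003)
    uv=np.array([[proj(c,np.array([X,Y,.07])) for Y in ys] for X in xs],np.float32)
    im=cv2.remap(c['frame'],uv[...,0],uv[...,1],cv2.INTER_CUBIC); H,s,V=cv2.split(cv2.cvtColor(im,cv2.COLOR_RGB2HSV))
    im=cv2.cvtColor(im,cv2.COLOR_RGB2BGR)
    for k,X in enumerate(np.arange(.565,.475,-.0003)):
        if k%33==0: cv2.putText(im,'%.3f'%X,(0,k+4),0,.3,(255,255,255))
    for k in range(0,len(ys),33): cv2.line(im,(k,0),(k,5),(255,255,255)); 
    ims.append(im)
cv2.imwrite('pics/rest.png',cv2.resize(np.hstack(ims),None,fx=1.49,fy=1.49)); print(ims[0].shape)
E
python3 m3.py | tail -3
```

```text
orange centroid [ 0.5087 -0.0292  0.12  ] [8.63675503e-07]
rel: downhill 0.0539 lat 0.0009 h 0.0353
(300, 267, 3)
```

View pics/rest.png

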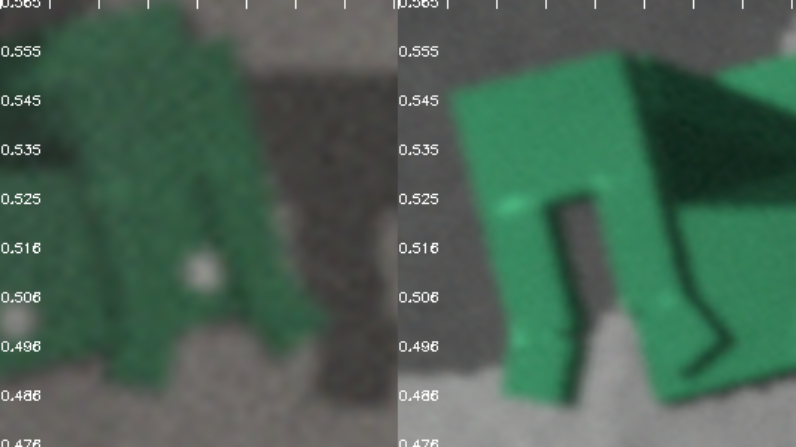

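Call:
send_rows(
  steps="0 0.03 0.04 0.01 0 0 -0.1; 0 0.03 0.04 0.01 0 0 -0.1; 0 0.03 0.04 0.01 0 0 -0.1; 0 0.03 0.04 0.01 0 0 -0.1; 0 0 0 0 0 0 0",
)

```text
clock: 0.92
eef_pos: [0.3247, -0.3134, 0.2656]
tool_rot: [0.999, 0.036, 0.002, -0.0]
ft_force: [-0.3, 0.0, 0.0]
grip_width: 0.0424
grasp_force: 0.0
```

```bash
python3 -c "
from h import *
o=get_obs(); print({k:np.round(v,3).tolist() for k,v in o.items()})"
```

```text
{'clock': 0.917, 'joint_pos': [-0.77, 0.129, -0.044, 1.395, 0.003, 2.3], 'joint_vel': [-0.091, 0.026, -0.005, -0.035, -0.078, -0.228], 'tau': [1.884, -31.835, 25.151, 0.255, 0.359, 1.281], 'eef_pos': [0.325, -0.313, 0.266], 'tool_rot': [0.999, 0.036, 0.002, -0.0], 'ft_force': [-0.278, 0.003, 0.045], 'ft_torque': [-0.035, -0.003, 0.043], 'grasp_force': 0.0, 'grip_width': 0.042}
```

The side view (right half) shows the notch cleanly. Its closed end is at about (572,198), which is world (0.525, -0.260), and it is yawed about 15°, with the opening toward (590,400). The top view agrees but is fainter.

```bash
cat > g.py <<'E'
from h import *
from scipy.spatial.transform import Rotation as R
C=np.array([.573,-.0275,.122]);up=np.array([.8185,.0329,.5736]);n=np.array([-.5731,-.023,.8192]);ey=np.array([-.0401,.9992,0])
def face(roll): return R.from_rotvec(n*roll)*R.from_matrix(np.c_[up,-ey,-n])
def down(yaw): c,s=np.cos(yaw),np.sin(yaw); return R.from_matrix(np.array([[c,s,0],[s,-c,0],[0,0,-1.]]))
def plan(p,Rt):
    o=get_obs(); r=(Rt*R.from_quat(o['tool_rot']).inv()).as_rotvec(); d=np.array(p)-o['eef_pos']
    k=max(np.linalg.norm(r)/.12,np.linalg.norm(d)/.04)
    print('d',d.round(4),'r',r.round(4),'|r|',np.linalg.norm(r).round(3),'rows>=',k.round(2),'j',np.round(o['joint_pos'],2),'F',np.round(o['ft_force'],1),'w',round(o['grip_width'],4))
def at(dn,lat,h): return C-dn*up+lat*ey+h*n
E
python3 -c "
from g import *
plan(at(.0525,.0003,.080),face(.22))
plan(at(.0525,.0003,.019),face(.22)); print(n*.061)"
```

```text
d [ 0.1595  0.2827 -0.1081] r [-0.0336 -0.6069  0.1821] |r| 0.635 rows>= 8.55 j [-0.77  0.13 -0.04  1.4   0.    2.3 ] F [-0.3  0.   0. ] w 0.0424
d [ 0.1945  0.2841 -0.1581] r [-0.0336 -0.6069  0.1821] |r| 0.635 rows>= 9.47 j [-0.77  0.13 -0.04  1.4   0.    2.3 ] F [-0.3  0.   0. ] w 0.0424
[-0.0349591 -0.001403   0.0499712]
```

Call:
send_rows(
  steps="0 0.016 0.0283 -0.0108 -0.0034 -0.0607 0.0182; 0 0.016 0.0283 -0.0108 -0.0034 -0.0607 0.0182; 0 0.016 0.0283 -0.0108 -0.0034 -0.0607 0.0182; 0 0.016 0.0283 -0.0108 -0.0034 -0.0607 0.0182; 0 0.016 0.0283 -0.0108 -0.0034 -0.0607 0.0182",
)

```text
clock: 1.33
eef_pos: [0.4014, -0.1752, 0.2096]
tool_rot: [0.985, 0.079, 0.153, 0.014]
ft_force: [0.6, 0.8, 0.6]
grip_width: 0.0424
grasp_force: 0.0
```

Call:
send_rows(
  steps="0 0.016 0.0283 -0.0108 -0.0034 -0.0607 0.0182; 0 0.016 0.0283 -0.0108 -0.0034 -0.0607 0.0182; 0 0.016 0.0283 -0.0108 -0.0034 -0.0607 0.0182; 0 0.016 0.0283 -0.0108 -0.0034 -0.0607 0.0182; 0 0.0155 0.028 -0.0109 -0.0034 -0.0607 0.0182",
)

```text
clock: 1.75
eef_pos: [0.481, -0.0341, 0.1563]
tool_rot: [0.946, 0.122, 0.3, 0.027]
ft_force: [1.9, -0.7, -0.6]
grip_width: 0.0425
grasp_force: 0.0
```

Call:
send_rows(
  steps="0 0 0 0 0 0 0; 0 0 0 0 0 0 0; 0 0 0 0 0 0 0; 0 0 0 0 0 0 0; 0 0 0 0 0 0 0",
)

```text
clock: 2.17
eef_pos: [0.4814, -0.0364, 0.1569]
tool_rot: [0.946, 0.121, 0.299, 0.028]
ft_force: [0.4, -0.1, 0.2]
grip_width: 0.0428
grasp_force: 0.0
```

```bash
python3 -c "
from g import *
plan(at(.0525,.0003,.080),face(.22))
plan(at(.0525,.0003,.019),face(.22))
T=cam('top');S=cam('side')
a=cv2.cvtColor(T['frame'],cv2.COLOR_RGB2BGR)[190:310,280:420];b=cv2.cvtColor(S['frame'],cv2.COLOR_RGB2BGR)[190:310,250:390]
cv2.imwrite('pics/pre.png',cv2.resize(np.hstack([a,b]),None,fx=2.8,fy=2.8,interpolation=cv2.INTER_CUBIC))"
```

```text
d [0.0028 0.0056 0.0005] r [-0.0008 -0.0019  0.0066] |r| 0.007 rows>= 0.16 j [-0.14 -0.11 -0.8   0.28  0.1   2.78] F [ 0.4 -0.1  0.2] w 0.0428
d [ 0.0377  0.007  -0.0495] r [-0.0008 -0.0019  0.0066] |r| 0.007 rows>= 1.56 j [-0.14 -0.11 -0.8   0.28  0.1   2.78] F [ 0.4 -0.1  0.2] w 0.0428
```

View pics/pre.png

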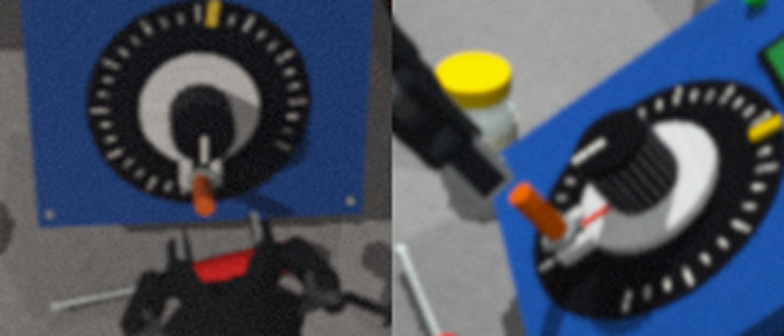

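Pre-grasp view: in the top half the fingers at (178,245) and (255,228) straddle the pin at (203,195), offset a little to the right. In the side half the fingertip at (490,180) lines up with the handle at (530,205). I shift left and go in.

Call:
send_rows(
  steps="0 0.003 0.006 0.0005 0 -0.002 0.006; 0 0 0 0 0 0 0; 0 -0.0 0 0 0 0 0; 0 0.009 0.0003 -0.0125 0 0 0; 0 0.009 0.0003 -0.0125 0 0 0",
)

```text
clock: 2.68
eef_pos: [0.5023, -0.0285, 0.132]
tool_rot: [0.945, 0.124, 0.3, 0.026]
ft_force: [1.1, -0.3, -0.7]
grip_width: 0.0426
grasp_force: 0.0
```

Call:
send_rows(
  steps="0 0.009 0.0003 -0.0125 0 0 0; 0 0.008 0.0003 -0.0125 0 0 0; 0 0 0 0 0 0 0; 0 0 0 0 0 0 0; 0 0 0 0 0 0 0",
)

```text
clock: 3.1
eef_pos: [0.5181, -0.0277, 0.1063]
tool_rot: [0.946, 0.124, 0.299, 0.026]
ft_force: [-0.2, 0.5, -0.3]
grip_width: 0.0426
grasp_force: 0.0
```

```bash
python3 -c "
from g import *
plan(at(.0525,.0003,.019),face(.22))
T=cam('top');S=cam('side')
a=cv2.cvtColor(T['frame'],cv2.COLOR_RGB2BGR)[190:310,280:420];b=cv2.cvtColor(S['frame'],cv2.COLOR_RGB2BGR)[190:310,250:390]
cv2.imwrite('pics/pre2.png',cv2.resize(np.hstack([a,b]),None,fx=2.8,fy=2.8,interpolation=cv2.INTER_CUBIC))"
```

```text
d [ 0.001  -0.0016  0.0012] r [-0.0014 -0.0022 -0.0017] |r| 0.003 rows>= 0.06 j [-0.1   0.06 -0.81  0.1   0.08  2.8 ] F [-0.2  0.5 -0.3] w 0.0426
```

View pics/pre2.png

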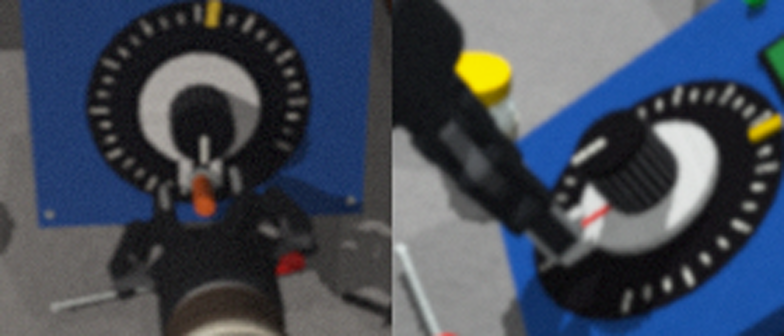

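The fingers at (165,190) and (235,180) now straddle the handle at (203,195) evenly. Now I close.

Call:
send_rows(
  steps="0 0.0005 -0.0015 0.002 0 0 0; -0.4 0 0 0 0 0 0; -1 0 0 0 0 0 0; -1 0 0 0 0 0 0; -1 0 0 0 0 0 0",
)

```text
clock: 3.62
eef_pos: [0.5192, -0.0293, 0.1088]
tool_rot: [0.946, 0.124, 0.299, 0.026]
ft_force: [-4.8, -0.5, 5.1]
grip_width: 0.0123
grasp_force: 58.4
```

Call:
send_rows(
  steps="-1 0 0 0 0 0 0; -1 0 0 0 0 0 0; -1 0 0 0 0 0 0; -1 0 0 0 0 0 0; -1 0 0 0 0 0 0",
)

```text
clock: 4.03
eef_pos: [0.5193, -0.0293, 0.1089]
tool_rot: [0.946, 0.124, 0.299, 0.026]
ft_force: [-3.7, -0.4, 7.2]
grip_width: 0.012
grasp_force: 58.4
```

Call:
send_rows(
  steps="-1 -0.0029 -0.0001 0.0041 0 0 0; -1 -0.0057 -0.0002 0.0082 0 0 0; -1 -0.0057 -0.0002 0.0082 0 0 0; -1 -0.0057 -0.0002 0.0082 0 0 0; -1 -0.0057 -0.0002 0.0082 0 0 0",
)

```text
clock: 4.45
eef_pos: [0.4922, -0.0302, 0.1449]
tool_rot: [0.946, 0.124, 0.298, 0.026]
ft_force: [0.2, -0.9, 0.5]
grip_width: 0.0125
grasp_force: 58.5
```

Call:
send_rows(
  steps="-1 -0.0086 -0.0003 0.0123 0 0 0; -1 -0.0086 -0.0003 0.0123 0 0 0; -1 -0.0086 -0.0003 0.0123 0 0 0; -1 0 0 0 0 0 0; -1 0 0 0 0 0 0",
)

```text
clock: 4.87
eef_pos: [0.4675, -0.0312, 0.1826]
tool_rot: [0.946, 0.124, 0.3, 0.026]
ft_force: [0.4, -0.4, -0.3]
grip_width: 0.012
grasp_force: 58.5
```

```bash
python3 -c "
from g import *
yr=np.radians(15.5); e=np.array([np.cos(yr),np.sin(yr),0]); N=np.array([.525,-.260,.07])-.006*e; print(N)
plan(N-.06*e+[0,0,.1],down(yr))
T=cam('top');S=cam('side')
a=cv2.cvtColor(T['frame'],cv2.COLOR_RGB2BGR)[190:310,280:420];b=cv2.cvtColor(S['frame'],cv2.COLOR_RGB2BGR)[170:290,230:370]
cv2.imwrite('pics/out.png',cv2.resize(np.hstack([a,b]),None,fx=2.8,fy=2.8,interpolation=cv2.INTER_CUBIC))"
```

```text
[ 0.51921822 -0.26160343  0.07      ]
d [-0.0061 -0.2464 -0.0126] r [-0.0291  0.6101  0.0091] |r| 0.611 rows>= 6.17 j [-0.13 -0.19 -0.78  0.38  0.1   2.78] F [ 0.4 -0.4 -0.3] w 0.012
```

View pics/out.png

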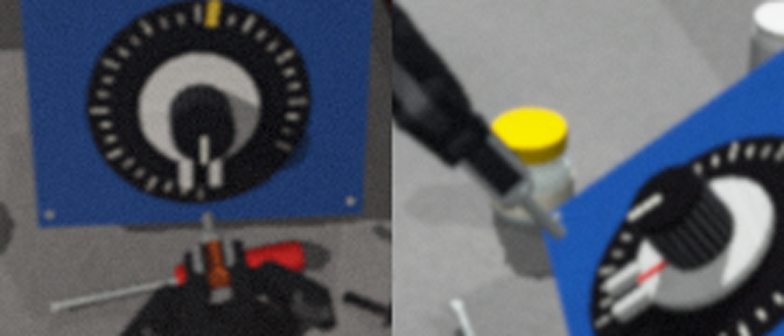

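The pin is out and held by its orange handle, top half (213,265), with the shaft clear of the bore. The marker is unmoved. I carry it upright to the notch's open side.

Call:
send_rows(
  steps="-1 -0.001 -0.031 -0.001 -0.0036 0.0763 0.0011; -1 -0.001 -0.031 -0.001 -0.0036 0.0763 0.0011; -1 -0.001 -0.031 -0.001 -0.0036 0.0763 0.0011; -1 -0.001 -0.031 -0.001 -0.0036 0.0763 0.0011; -1 -0.001 -0.031 -0.002 -0.0036 0.0763 0.0011",
)

```text
clock: 5.38
eef_pos: [0.4624, -0.1877, 0.1751]
tool_rot: [0.985, 0.132, 0.111, 0.009]
ft_force: [0.8, -1.2, -0.1]
grip_width: 0.0126
grasp_force: 58.7
```

Call:
send_rows(
  steps="-1 -0.001 -0.031 -0.002 -0.0036 0.0763 0.0011; -1 -0.001 -0.031 -0.002 -0.0036 0.0763 0.0011; -1 0 -0.03 -0.002 -0.0036 0.0763 0.0011; -1 0 0 0 0 0 0; -1 0 0 0 0 0 0",
)

```text
clock: 5.8
eef_pos: [0.4608, -0.2791, 0.1661]
tool_rot: [0.991, 0.134, -0.003, -0.002]
ft_force: [-0.7, 0.4, -0.4]
grip_width: 0.0122
grasp_force: 58.8
```

```bash
cat >> g.py <<'E'
yr=np.radians(15.5); e=np.array([np.cos(yr),np.sin(yr),0]); N=np.array([.5192,-.2616,.07])
E
python3 -c "
from g import *
plan(N-.055*e+[0,0,.02],down(yr))"
```

```text
d [ 0.0054  0.0028 -0.0761] r [-0.0036 -0.0063  0.002 ] |r| 0.008 rows>= 1.91 j [-0.54  0.36 -0.01  1.21 -0.    2.33] F [-0.7  0.4 -0.4] w 0.0122
```

Call:
send_rows(
  steps="-1 0.0027 0.0014 -0.019 -0.0018 -0.003 0.001; -1 0.0027 0.0014 -0.019 -0.0018 -0.003 0.001; -1 0 0 -0.019 0 0 0; -1 0 0 -0.019 0 0 0; -1 0 0 0 0 0 0",
)

```text
clock: 6.22
eef_pos: [0.4626, -0.2723, 0.0899]
tool_rot: [0.991, 0.136, -0.001, -0.001]
ft_force: [-0.5, 1.0, -0.1]
grip_width: 0.0125
grasp_force: 58.8
```

Call:
send_rows(
  steps="-1 0 0 0 0 0 0; -1 0 0 0 0 0 0; -1 0 0 0 0 0 0; -1 0 0 0 0 0 0; -1 0 0 0 0 0 0",
)

```text
clock: 6.63
eef_pos: [0.4665, -0.2756, 0.0951]
tool_rot: [0.991, 0.136, 0.003, 0.002]
ft_force: [0.4, -0.4, -0.3]
grip_width: 0.0121
grasp_force: 58.8
```

```bash
python3 -c "
from g import *
plan(N-.055*e+[0,0,.02],down(yr)); p=np.array(get_obs()['eef_pos'])
S=cam('side')
print('px tcp,collar,foot',[np.round(proj(S,p+[0,0,-h]),1) for h in(0,.008,.044)],'notch',np.round(proj(S,N),1))
save(S,'notch.png',(260,350,400,455),5.7)"
```

```text
d [-0.0003 -0.0007 -0.0051] r [ 0.0042  0.0061 -0.0017] |r| 0.008 rows>= 0.13 j [-0.53  0.41 -0.12  1.03 -0.    2.34] F [ 0.4 -0.4 -0.3] w 0.0121
px tcp,collar,foot [array([296.5, 424. ]), array([296.7, 428.1]), array([297.3, 445.6])] notch [340.1 419.3]
```

View pics/notch.png

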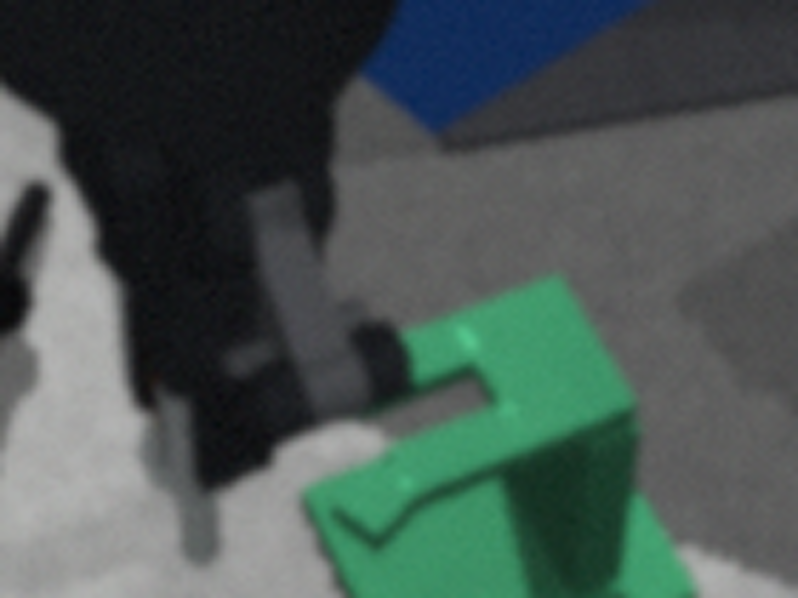

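The shaft foot shows at crop (200,555), close to the predicted spot but about 3 mm nearer the robot, and nearly upright. The notch lies ahead with its closed end at (480,380). I slide in through the flare while watching the force.

Call:
send_rows(
  steps="-1 0 -0.0007 -0.007 0.004 0.006 -0.002; -1 0.0077 0.0021 0 0 0 0; -1 0.0077 0.0021 0 0 0 0; -1 0.0077 0.0021 0 0 0 0; -1 0 0 0 0 0 0",
)

```text
clock: 7.1
eef_pos: [0.4911, -0.2693, 0.0869]
tool_rot: [0.991, 0.135, -0.0, -0.0]
ft_force: [-0.2, -0.1, -0.6]
grip_width: 0.0125
grasp_force: 58.8
```

Call:
send_rows(
  steps="-1 0.0039 0.001 0 0 0 0; -1 0.0039 0.001 0 0 0 0; -1 0.0039 0.001 0 0 0 0; -1 0.0039 0.001 0 0 0 0; -1 0 0 0 0 0 0",
)

```text
clock: 7.52
eef_pos: [0.5054, -0.2655, 0.087]
tool_rot: [0.991, 0.135, -0.001, -0.001]
ft_force: [0.1, -0.1, 0.1]
grip_width: 0.0123
grasp_force: 58.8
```

```bash
python3 -c "
from g import *
plan(N+[0,0,.016],down(yr)); o=get_obs(); w=np.array(o['eef_pos'])-N; print('along',w@e,'lat',w@[-e[1],e[0],0],'z',o['eef_pos'][2])"
```

```text
d [ 0.0138  0.0039 -0.001 ] r [-0.0008 -0.0013 -0.0002] |r| 0.002 rows>= 0.36 j [-0.48  0.48 -0.04  1.06  0.    2.39] F [ 0.1 -0.1  0.1] w 0.0123
along -0.014351816228963196 lat -9.049387215999665e-05 z 0.0869834450030097
```

Call:
send_rows(
  steps="-1 0.0029 0.0008 0 0 0 0; -1 0.0029 0.0008 0 0 0 0; -1 0.0029 0.0008 0 0 0 0; -1 0 0 0 0 0 0; -1 0 0 0 0 0 0",
)

```text
clock: 7.93
eef_pos: [0.5133, -0.2632, 0.0869]
tool_rot: [0.991, 0.135, -0.001, -0.001]
ft_force: [-0.4, -0.0, -0.8]
grip_width: 0.0126
grasp_force: 58.8
```

Call:
send_rows(
  steps="-1 0.0029 0.0008 0 0 0 0; -1 0.0029 0.0008 0 0 0 0; -1 0 0 0 0 0 0; -1 0 0 0 0 0 0; -1 0 0 0 0 0 0",
)

```text
clock: 8.35
eef_pos: [0.519, -0.2617, 0.0869]
tool_rot: [0.991, 0.135, -0.001, -0.001]
ft_force: [0.1, 1.6, 0.1]
grip_width: 0.0123
grasp_force: 58.8
```

```bash
python3 -c "
from g import *
o=get_obs(); w=np.array(o['eef_pos'])-N; print('along',w@e,'lat',w@[-e[1],e[0],0],'z',o['eef_pos'][2],o['ft_force'],o['ft_torque'])
p=np.array(o['eef_pos']);S=cam('side')
print('px tcp,collar,foot',[np.round(proj(S,p+[0,0,-h]),1) for h in(0,.008,.044)],'notch',np.round(proj(S,N),1))
save(S,'notch2.png',(270,350,410,455),5.7)"
```

```text
along -0.00022595110046168512 lat 9.583174198780461e-06 z 0.08687009800781338 [0.09156116 1.60621432 0.06113322] [ 0.0045565  -0.00484515  0.03883816]
px tcp,collar,foot [array([340.5, 410.9]), array([340.2, 414.9]), array([339.1, 432.3])] notch [340.1 419.3]
```

View pics/notch2.png

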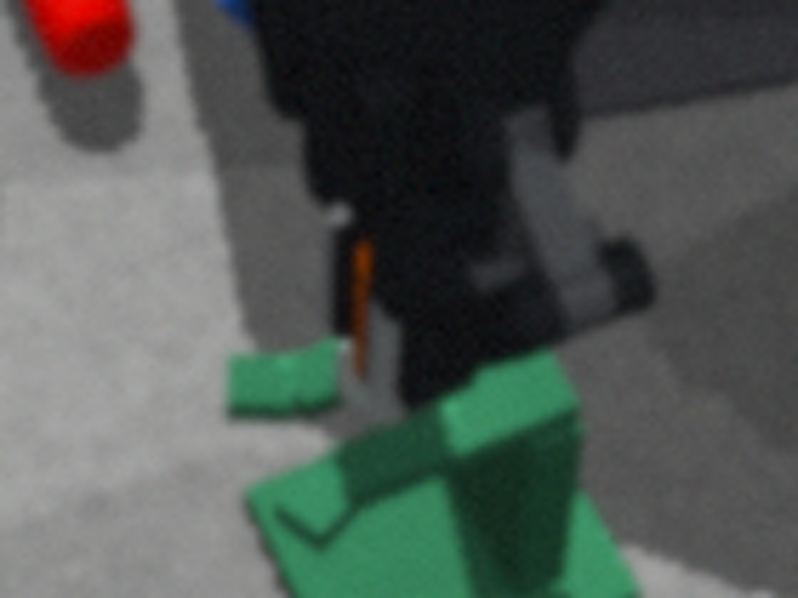

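The handle is at (362,300) and the shaft is inside the notch between the prongs, with a light side touch of 1.6 N. I feel for the closed end.

Call:
send_rows(
  steps="-1 0.001 0.0005 0 0 0 0; -1 0.001 0.0005 0 0 0 0; -1 0.001 0.0003 0 0 0 0; -1 0 0 0 0 0 0; -1 0 0 0 0 0 0",
)

```text
clock: 8.82
eef_pos: [0.5221, -0.2604, 0.0869]
tool_rot: [0.991, 0.135, -0.001, -0.001]
ft_force: [0.2, -1.1, -0.5]
grip_width: 0.0121
grasp_force: 58.8
```

Call:
send_rows(
  steps="-1 0.001 0.0003 0 0 0 0; -1 0 0 0 0 0 0; -1 0.001 0.0003 0 0 0 0; -1 0 0 0 0 0 0; -1 0 0 0 0 0 0",
)

```text
clock: 9.23
eef_pos: [0.524, -0.2598, 0.0869]
tool_rot: [0.991, 0.135, -0.001, -0.001]
ft_force: [-0.0, -1.4, 0.2]
grip_width: 0.0125
grasp_force: 58.8
```

Call:
send_rows(
  steps="-1 0.001 0.0003 0 0 0 0; -1 0 0 0 0 0 0; -1 0.001 0.0003 0 0 0 0; -1 0 0 0 0 0 0; -1 0 0 0 0 0 0",
)

```text
clock: 9.65
eef_pos: [0.5253, -0.2594, 0.0868]
tool_rot: [0.991, 0.135, -0.002, -0.001]
ft_force: [-2.8, -1.3, 1.7]
grip_width: 0.0125
grasp_force: 58.9
```

Call:
send_rows(
  steps="-1 0.001 0.0003 0 0 0 0; -1 0 0 0 0 0 0; -1 0 0 0 0 0 0; -1 0 0 0 0 0 0; -1 0 0 0 0 0 0",
)

```text
clock: 10.07
eef_pos: [0.5255, -0.2593, 0.0868]
tool_rot: [0.991, 0.134, -0.002, -0.0]
ft_force: [-4.7, -1.5, 2.7]
grip_width: 0.012
grasp_force: 58.9
```

That is the closed end (-4.7 N). I ease back 1.5 mm and lower to the collar.

Call:
send_rows(
  steps="-1 -0.0015 -0.0004 0 0 0 0; -1 0 0 -0.002 0 0 0; -1 0 0 -0.002 0 0 0; -1 0 0 -0.002 0 0 0; -1 0 0 0 0 0 0",
)

```text
clock: 10.48
eef_pos: [0.5252, -0.2592, 0.0802]
tool_rot: [0.991, 0.135, -0.001, -0.001]
ft_force: [-2.7, -1.8, -0.8]
grip_width: 0.0124
grasp_force: 58.8
```

Call:
send_rows(
  steps="-1 0 0 -0.001 0 0 0; -1 0 0 0 0 0 0; -1 0 0 -0.001 0 0 0; -1 0 0 0 0 0 0; -1 0 0 0 0 0 0",
)

```text
clock: 10.9
eef_pos: [0.5253, -0.2592, 0.0787]
tool_rot: [0.991, 0.135, -0.001, -0.001]
ft_force: [-4.1, -1.3, 0.6]
grip_width: 0.0122
grasp_force: 58.8
```

Call:
send_rows(
  steps="-1 -0.0004 0 -0.001 0 0 0; -1 0 0 0 0 0 0; -1 0 0 -0.0005 0 0 0; -1 0 0 0 0 0 0; -1 0 0 0 0 0 0",
)

```text
clock: 11.32
eef_pos: [0.5253, -0.2593, 0.0783]
tool_rot: [0.991, 0.135, -0.001, -0.0]
ft_force: [-5.1, 0.3, 5.3]
grip_width: 0.0119
grasp_force: 59.5
```

Call:
send_rows(
  steps="-1 0 0 -0.0006 0 0 0; -1 0 0 0 0 0 0; -1 0 0 0 0 0 0; -1 0 0 0 0 0 0; -1 0 0 0 0 0 0",
)

```text
clock: 11.73
eef_pos: [0.5253, -0.2593, 0.0783]
tool_rot: [0.991, 0.135, -0.0, -0.0]
ft_force: [-6.0, -0.2, 9.3]
grip_width: 0.0124
grasp_force: 59.7
```

It is seated, 9 N upward at z = 78.3 mm as expected. I release and rise.

Call:
send_rows(
  steps="-0.6 0 0 0 0 0 0; -0.4 0 0 0 0 0 0; -0.2 0 0 0 0 0 0; 0 0 0 0 0 0 0; 0 0 0 0 0 0 0",
)

```text
clock: 12.15
eef_pos: [0.5255, -0.2591, 0.0766]
tool_rot: [0.991, 0.135, -0.001, -0.001]
ft_force: [-0.4, 0.5, -0.4]
grip_width: 0.0428
grasp_force: 0.0
```

Call:
send_rows(
  steps="0 0 0 0.02 0 0 0; 0 0 0 0.03 0 0 0; 0 0 0 0.04 0 0 0; 0 0 0 0.04 0 0 0; 0 0 0 0.02 0 0 0",
)

```text
clock: 12.57
eef_pos: [0.5269, -0.26, 0.2321]
tool_rot: [0.991, 0.135, 0.002, 0.001]
ft_force: [1.2, 0.3, -0.4]
grip_width: 0.0426
grasp_force: 0.0
```

```bash
python3 -c "
from g import *
T=cam('top');S=cam('side')
a=cv2.cvtColor(T['frame'],cv2.COLOR_RGB2BGR)[210:310,400:500];b=cv2.cvtColor(S['frame'],cv2.COLOR_RGB2BGR)[370:470,300:400]
cv2.imwrite('pics/parked.png',cv2.resize(np.hstack([a,b]),None,fx=4,fy=4,interpolation=cv2.INTER_CUBIC))
Rt=face(.22+.9)
plan(at(0,0,.017)+.075*n,Rt)
"
```

```text
d [-0.0076  0.2309 -0.035 ] r [-0.2486 -0.5712  0.8609] |r| 1.063 rows>= 8.86 j [-0.46  0.41  0.25  1.4   0.    2.41] F [ 0.1 -0.3  0.1] w 0.0427
```

View pics/parked.png

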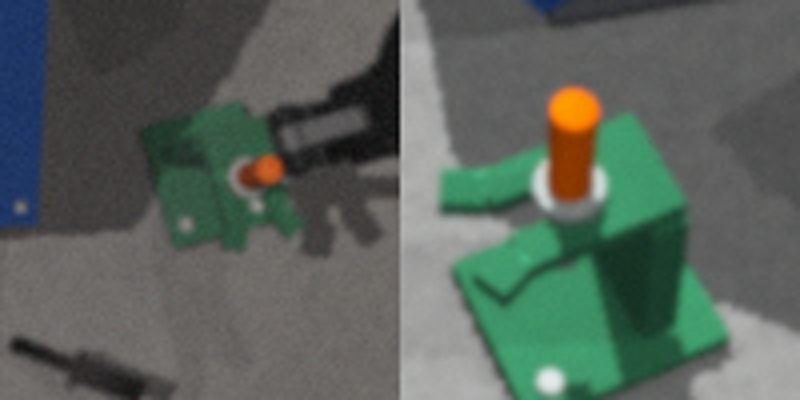

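Parked: in the top half the pin is at (250,178). In the side half the collar sits flat on the plate at (572,190) at the notch's end, handle upright, gripper clear. That uses up my picture views, and one more, so from here I work from numbers only.

```bash
cat > park.py <<'E'
from g import *
def orange():
    S=cam('side');T=cam('top'); A=[];b=[]
    for c,bx in((S,np.s_[385:425,425-85:370]),(T,np.s_[245:262,455:480])):
        H,s,V=cv2.split(cv2.cvtColor(c['frame'],cv2.COLOR_RGB2HSV)); m=np.zeros(H.shape,bool)
        if c is S: bx=np.s_[385:425,330:358]
        m[bx]=((H>=3)&(H<=18)&(s>130)&(V>80))[bx]; v,u=np.nonzero(m)
        o,d=ray(c,u.mean(),v.mean()); d/=np.linalg.norm(d); M=np.eye(3)-np.outer(d,d); A.append(M);b.append(M@o)
        if c is S:
            top=v<v.min()+4; bot=v>v.max()-4; print('side n',m.sum(),'top u',u[top].mean().round(1),'bot u',u[bot].mean().round(1),'v',v.min(),v.max(),'at z.092',pt(c,u.mean(),v.mean(),.092).round(4))
    print(np.linalg.lstsq(np.vstack(A),np.hstack(b),rcond=None)[0].round(4),'want',(N+.002*e+[0,0,.022]).round(4))
    for h in(0.004,.04): print('pred',np.round(proj(S,N+.002*e+[0,0,h]),1))
if __name__=='__main__':
    orange(); plan(at(0,0,.085),face(1.32))
E
python3 park.py
```

```text
side n 295 top u 343.0 bot u 341.9 v 392 419 at z.092 [ 0.5221 -0.2573  0.092 ]
[ 0.5229 -0.2613  0.0979] want [ 0.5211 -0.2611  0.092 ]
pred [341.8 416.7]
pred [343. 398.]
d [-0.0012  0.2299 -0.0355] r [-0.3104 -0.5621  1.0544] |r| 1.234 rows>= 10.29 j [-0.46  0.42  0.24  1.4   0.    2.41] F [-0.4 -0.2  0.2] w 0.0428
```

Call:
send_rows(
  steps="0 0 0.0209 0.002 -0.0282 -0.0511 0.0959; 0 0 0.0209 0.002 -0.0282 -0.0511 0.0959; 0 0 0.0209 -0.004 -0.0282 -0.0511 0.0959; 0 0 0.0209 -0.004 -0.0282 -0.0511 0.0959; 0 0 0.0209 -0.004 -0.0282 -0.0511 0.0959",
)

```text
clock: 13.18
eef_pos: [0.5238, -0.1532, 0.2163]
tool_rot: [0.92, 0.366, 0.114, 0.085]
ft_force: [-0.1, 0.6, 1.0]
grip_width: 0.0428
grasp_force: 0.0
```

Call:
send_rows(
  steps="0.5 0 0.0209 -0.004 -0.0282 -0.0511 0.0959; 0.5 0 0.0209 -0.004 -0.0282 -0.0511 0.0959; 1 0 0.0209 -0.004 -0.0282 -0.0511 0.0959; 1 0 0.0209 -0.004 -0.0282 -0.0511 0.0959; 1 0 0.0209 -0.004 -0.0282 -0.0511 0.0959",
)

```text
clock: 13.6
eef_pos: [0.5232, -0.0487, 0.1963]
tool_rot: [0.776, 0.567, 0.221, 0.164]
ft_force: [-0.4, 0.6, -0.8]
grip_width: 0.0855
grasp_force: 0.0
```

Call:
send_rows(
  steps="1 0 0.0209 -0.004 -0.0282 -0.0511 0.0959; 1 0 0 0 0 0 0; 1 0 0 0 0 0 0; 1 0 0 0 0 0 0; 1 0 0 0 0 0 0",
)

```text
clock: 14.02
eef_pos: [0.5262, -0.0301, 0.1954]
tool_rot: [0.742, 0.599, 0.241, 0.18]
ft_force: [-0.0, 0.2, 0.4]
grip_width: 0.0855
grasp_force: 0.0
```

```bash
python3 -c "
from g import *
plan(at(0,0,.085),face(1.32));plan(at(0,0,.018),face(1.32))"
```

```text
d [-0.0019  0.0007 -0.0038] r [ 0.0009 -0.0006  0.002 ] |r| 0.002 rows>= 0.11 j [-0.1  -0.07 -0.65  0.39  0.08  1.7 ] F [-0.   0.2  0.4] w 0.0855
d [ 0.0365  0.0022 -0.0587] r [ 0.0009 -0.0006  0.002 ] |r| 0.002 rows>= 1.73 j [-0.1  -0.07 -0.65  0.39  0.08  1.7 ] F [-0.   0.2  0.4] w 0.0855
```

Call:
send_rows(
  steps="1 -0.0019 0.0007 -0.0038 0 0 0; 1 0.0096 0.0004 -0.0137 0 0 0; 1 0.0096 0.0004 -0.0137 0 0 0; 1 0.0096 0.0004 -0.0137 0 0 0; 1 0.0096 0.0004 -0.0137 0 0 0",
)

```text
clock: 14.43
eef_pos: [0.5627, -0.0278, 0.1359]
tool_rot: [0.742, 0.599, 0.241, 0.18]
ft_force: [-0.3, 0.0, -0.3]
grip_width: 0.0859
grasp_force: 0.0
```

Call:
send_rows(
  steps="1 0 0 0 0 0 0; 1 0 0 0 0 0 0; 1 0 0 0 0 0 0; 0.6 0 0 0 0 0 0; 0.3 0 0 0 0 0 0",
)

```text
clock: 14.85
eef_pos: [0.5619, -0.0273, 0.1374]
tool_rot: [0.742, 0.6, 0.241, 0.18]
ft_force: [-0.5, 1.1, -0.7]
grip_width: 0.0636
grasp_force: 0.0
```

```bash
python3 -c "
from g import *
plan(at(0,0,.018),face(1.32))"
```

```text
d [ 0.0008 -0.0006 -0.0007] r [0.0011 0.0006 0.0005] |r| 0.001 rows>= 0.03 j [-0.09  0.08 -0.67  0.21  0.07  1.72] F [-0.5  1.1 -0.7] w 0.0636
```

Call:
send_rows(
  steps="0 0 0 0 0 0 0; -0.2 0 0 0 0 0 0; -1 0 0 0 0 0 0; -1 0 0 0 0 0 0; -1 0 0 0 0 0 0",
)

```text
clock: 15.27
eef_pos: [0.562, -0.0273, 0.1378]
tool_rot: [0.741, 0.6, 0.241, 0.181]
ft_force: [-5.9, -0.5, 6.5]
grip_width: 0.0427
grasp_force: 59.6
```

Call:
send_rows(
  steps="-1 0 0 0 0 0 0; -1 0 0 0 0 0 0; -1 0 0 0 0 0 0; -1 0 0 0 0 0 0; -1 0 0 0 0 0 0",
)

```text
clock: 15.68
eef_pos: [0.562, -0.0273, 0.1378]
tool_rot: [0.741, 0.6, 0.241, 0.181]
ft_force: [-5.7, 0.3, 5.7]
grip_width: 0.0423
grasp_force: 59.6
```

```bash
python3 -c "
from g import *
plan(at(0,0,.018),face(1.32)); print((-n*.1).round(4), get_obs()['ft_torque'])"
```

```text
d [ 0.0007 -0.0006 -0.0011] r [0.0013 0.0015 0.0005] |r| 0.002 rows>= 0.04 j [-0.09  0.08 -0.67  0.21  0.07  1.72] F [-5.7  0.3  5.7] w 0.0423
[ 0.0573  0.0023 -0.0819] [-0.06952679  0.61511419  0.01377703]
```

Call:
send_rows(
  steps="-1 0 0 0 0.0573 0.0023 -0.0819; -1 0 0 0 0.0573 0.0023 -0.0819; -1 0 0 0 0.0573 0.0023 -0.0819; -1 0 0 0 0.0573 0.0023 -0.0819; -1 0 0 0 0.0573 0.0023 -0.0819",
)

```text
clock: 16.1
eef_pos: [0.5618, -0.0272, 0.1377]
tool_rot: [0.868, 0.396, 0.279, 0.114]
ft_force: [-5.4, -0.3, 6.2]
grip_width: 0.0425
grasp_force: 59.4
```

Call:
send_rows(
  steps="-1 0 0 0 0.0573 0.0023 -0.0819; -1 0 0 0 0.0573 0.0023 -0.0819; -1 0 0 0 0.0573 0.0023 -0.0819; -1 0 0 0 0.0573 0.0023 -0.0819; -1 0 0 0 0.0573 0.0023 -0.0819",
)

```text
clock: 16.52
eef_pos: [0.5616, -0.0269, 0.1376]
tool_rot: [0.939, 0.169, 0.298, 0.041]
ft_force: [-5.7, 1.4, 7.6]
grip_width: 0.0426
grasp_force: 59.5
```

Call:
send_rows(
  steps="-1 0 0 0 0.0573 0.0023 -0.0819; -1 0 0 0 0 0 0; -1 0 0 0 0 0 0; -1 0 0 0 0 0 0; -1 0 0 0 0 0 0",
)

```text
clock: 16.93
eef_pos: [0.5616, -0.0269, 0.1375]
tool_rot: [0.946, 0.124, 0.3, 0.027]
ft_force: [-5.4, 1.4, 6.8]
grip_width: 0.0425
grasp_force: 59.5
```

```bash
cat > ptr.py <<'E'
from g import *
def ptr():
    plan(at(0,0,.018),face(.22))
    for nm,cc in(('top',np.array([.5745,-.0281,.121])),('side',np.array([.5711,-.0269,.1226]))):
        c=cam(nm); H,s,V=cv2.split(cv2.cvtColor(c['frame'],cv2.COLOR_RGB2HSV))
        # polar sampling on plane 4/10 mm above face
        for name,h,rr,f in(('red',.0102,np.arange(.028,.041,.001),lambda H,s,V:((H<8)|(H>172))&(s>110)&(V>90)),
                           ('ears(white)',.012,np.arange(.046,.058,.001),lambda H,s,V:(s<60)&(V>125)),
                           ('yellow',.004,np.arange(.062,.078,.001),lambda H,s,V:(H>19)&(H<34)&(s>120)&(V>90))):
            hit=[]
            for a in np.arange(0,2*np.pi,.01):
                k=0
                for r in rr:
                    u,v=proj(c,cc+h*n+r*(-np.cos(a)*up+np.sin(a)*ey)); u,v=int(round(u)),int(round(v)); k+=f(int(H[v,u]),s[v,u],V[v,u])
                if k>=4: hit.append(a)
            hit=np.array(hit)
            if len(hit): print(nm,name,'mean %.3f'%(np.angle(np.exp(1j*hit).mean())%(2*np.pi)),'min %.2f max %.2f n %d'%(hit.min(),hit.max(),len(hit)))
            else: print(nm,name,'none')
if __name__=='__main__': ptr()
E
python3 ptr.py
```

```text
d [ 0.0011 -0.001  -0.0008] r [-0.0005  0.0006 -0.0009] |r| 0.001 rows>= 0.04 j [-0.09  0.08 -0.67  0.21  0.07  2.82] F [-5.4  1.4  6.8] w 0.0425
top red none
top ears(white) mean 1.350 min 1.25 max 1.45 n 21
top yellow mean 3.290 min 3.23 max 3.35 n 13
side red none
side ears(white) mean 1.146 min 0.83 max 4.19 n 15
side yellow mean 3.295 min 3.21 max 3.38 n 18
```

The dial turned about 1.1 rad with the tool. I regrasp and turn another 1.1.

Call:
send_rows(
  steps="-0.2 0 0 0 0 0 0; 0.2 0 0 0 0 0 0; 0.5 0 0 0 0 0 0; 0.5 0 0 0 0 0 0; 0.5 0 0 0 -0.0573 -0.0023 0.0819",
)

```text
clock: 17.45
eef_pos: [0.5616, -0.0271, 0.1362]
tool_rot: [0.938, 0.172, 0.297, 0.042]
ft_force: [0.3, -0.4, 0.3]
grip_width: 0.0641
grasp_force: 0.0
```

Call:
send_rows(
  steps="0.5 0 0 0 -0.0573 -0.0023 0.0819; 0.5 0 0 0 -0.0573 -0.0023 0.0819; 0.5 0 0 0 -0.0573 -0.0023 0.0819; 0.5 0 0 0 -0.0573 -0.0023 0.0819; 0.5 0 0 0 -0.0573 -0.0023 0.0819",
)

```text
clock: 17.87
eef_pos: [0.5616, -0.0271, 0.136]
tool_rot: [0.866, 0.4, 0.277, 0.115]
ft_force: [0.2, 0.4, -0.6]
grip_width: 0.0641
grasp_force: 0.0
```

Call:
send_rows(
  steps="0.5 0 0 0 -0.0573 -0.0023 0.0819; 0.5 0 0 0 -0.0573 -0.0023 0.0819; 0.5 0 0 0 -0.0573 -0.0023 0.0819; 0.5 0 0 0 -0.0573 -0.0023 0.0819; 0.5 0 0 0 -0.0573 -0.0023 0.0819",
)

```text
clock: 18.28
eef_pos: [0.5616, -0.0271, 0.136]
tool_rot: [0.74, 0.602, 0.24, 0.18]
ft_force: [0.5, -0.2, -0.1]
grip_width: 0.0639
grasp_force: 0.0
```

Call:
send_rows(
  steps="0.5 0 0 0 0 0 0; 0 0 0 0 0 0 0; -0.2 0 0 0 0 0 0; -1 0 0 0 0 0 0; -1 0 0 0 0 0 0",
)

```text
clock: 18.7
eef_pos: [0.5623, -0.0274, 0.1373]
tool_rot: [0.742, 0.599, 0.241, 0.18]
ft_force: [-2.6, -1.0, 6.3]
grip_width: 0.0425
grasp_force: 60.0
```

Call:
send_rows(
  steps="-1 0 0 0 0 0 0; -1 0 0 0 0 0 0; -1 0 0 0 0 0 0; -1 0 0 0 0 0 0; -1 0 0 0 0 0 0",
)

```text
clock: 19.12
eef_pos: [0.5623, -0.0274, 0.1373]
tool_rot: [0.742, 0.599, 0.241, 0.18]
ft_force: [-2.4, -1.5, 5.0]
grip_width: 0.0427
grasp_force: 60.0
```

```bash
python3 -c "
from g import *
plan(at(0,0,.018),face(1.32))"
```

```text
d [ 0.0004 -0.0005 -0.0005] r [0.0006 0.001  0.0018] |r| 0.002 rows>= 0.02 j [-0.09  0.09 -0.67  0.2   0.07  1.72] F [-2.4 -1.5  5. ] w 0.0427
```

Call:
send_rows(
  steps="-1 0 0 0 0.0573 0.0023 -0.0819; -1 0 0 0 0.0573 0.0023 -0.0819; -1 0 0 0 0.0573 0.0023 -0.0819; -1 0 0 0 0.0573 0.0023 -0.0819; -1 0 0 0 0.0573 0.0023 -0.0819",
)

```text
clock: 19.53
eef_pos: [0.5621, -0.0272, 0.1371]
tool_rot: [0.868, 0.395, 0.278, 0.114]
ft_force: [-4.8, 0.2, 5.6]
grip_width: 0.0428
grasp_force: 60.0
```

Call:
send_rows(
  steps="-1 0 0 0 0.0573 0.0023 -0.0819; -1 0 0 0 0.0573 0.0023 -0.0819; -1 0 0 0 0.0573 0.0023 -0.0819; -1 0 0 0 0.0573 0.0023 -0.0819; -1 0 0 0 0.0573 0.0023 -0.0819",
)

```text
clock: 19.95
eef_pos: [0.5619, -0.0269, 0.1369]
tool_rot: [0.939, 0.169, 0.298, 0.041]
ft_force: [-4.3, 0.7, 5.9]
grip_width: 0.0426
grasp_force: 60.0
```

Call:
send_rows(
  steps="-1 0 0 0 0.0573 0.0023 -0.0819; -1 0 0 0 0 0 0; -1 0 0 0 0 0 0; -0.2 0 0 0 0 0 0; 0.2 0 0 0 0 0 0",
)

```text
clock: 20.37
eef_pos: [0.5616, -0.0269, 0.1363]
tool_rot: [0.946, 0.124, 0.299, 0.026]
ft_force: [0.3, 0.8, 0.6]
grip_width: 0.051
grasp_force: 0.0
```

Call:
send_rows(
  steps="0.5 0 0 0 0 0 0; 0.5 0 0 0 0 0 0; 0.5 0 0 0 -0.0573 -0.0023 0.0819; 0.5 0 0 0 -0.0573 -0.0023 0.0819; 0.5 0 0 0 -0.0573 -0.0023 0.0819",
)

```text
clock: 20.78
eef_pos: [0.5614, -0.0271, 0.1358]
tool_rot: [0.916, 0.266, 0.291, 0.072]
ft_force: [-0.4, -0.2, -0.4]
grip_width: 0.0643
grasp_force: 0.0
```

Call:
send_rows(
  steps="0.5 0 0 0 -0.0573 -0.0023 0.0819; 0.5 0 0 0 -0.0573 -0.0023 0.0819; 0.5 0 0 0 -0.0573 -0.0023 0.0819; 0.5 0 0 0 -0.0573 -0.0023 0.0819; 0.5 0 0 0 -0.0573 -0.0023 0.0819",
)

```text
clock: 21.2
eef_pos: [0.5614, -0.0271, 0.1358]
tool_rot: [0.822, 0.484, 0.264, 0.142]
ft_force: [0.5, -0.3, 0.9]
grip_width: 0.0641
grasp_force: 0.0
```

Call:
send_rows(
  steps="0.5 0 0 0 -0.0573 -0.0023 0.0819; 0.5 0 0 0 -0.0573 -0.0023 0.0819; 0.5 0 0 0 -0.0573 -0.0023 0.0819; 0.5 0 0 0 0 0 0; 0.5 0 0 0 0 0 0",
)

```text
clock: 21.62
eef_pos: [0.5614, -0.0271, 0.1359]
tool_rot: [0.743, 0.599, 0.24, 0.179]
ft_force: [-0.7, 0.2, -0.9]
grip_width: 0.0643
grasp_force: 0.0
```

```bash
python3 ptr.py
```

```text
d [ 0.0013 -0.0008  0.0009] r [ 0.6288  0.0232 -0.8994] |r| 1.098 rows>= 9.15 j [-0.09  0.09 -0.67  0.21  0.07  1.72] F [-0.7  0.2 -0.9] w 0.0643
top red mean 2.195 min 2.14 max 2.25 n 12
top ears(white) mean 2.223 min 1.93 max 2.50 n 32
top yellow mean 3.280 min 3.21 max 3.35 n 15
side red none
side ears(white) mean 2.256 min 1.39 max 4.34 n 41
side yellow mean 3.295 min 3.21 max 3.38 n 18
```

The pointer is at about 2.20 and the marker at about 3.285. The last turn is 1.08 rad.

Call:
send_rows(
  steps="0 0 0 0 0 0 0; -0.2 0 0 0 0 0 0; -1 0 0 0 0 0 0; -1 0 0 0 0 0 0; -1 0 0 0 0 0 0",
)

```text
clock: 22.13
eef_pos: [0.5623, -0.0274, 0.1373]
tool_rot: [0.742, 0.599, 0.241, 0.18]
ft_force: [-3.2, -1.7, 6.3]
grip_width: 0.0426
grasp_force: 60.1
```

Call:
send_rows(
  steps="-1 0 0 0 0 0 0; -1 0 0 0 0.0573 0.0023 -0.0819; -1 0 0 0 0.0573 0.0023 -0.0819; -1 0 0 0 0.0573 0.0023 -0.0819; -1 0 0 0 0.0573 0.0023 -0.0819",
)

```text
clock: 22.55
eef_pos: [0.5621, -0.0272, 0.1372]
tool_rot: [0.847, 0.438, 0.272, 0.128]
ft_force: [-3.4, -0.0, 6.1]
grip_width: 0.0425
grasp_force: 60.0
```

Call:
send_rows(
  steps="-1 0 0 0 0.0573 0.0023 -0.0819; -1 0 0 0 0.0573 0.0023 -0.0819; -1 0 0 0 0.0573 0.0023 -0.0819; -1 0 0 0 0.0573 0.0023 -0.0819; -1 0 0 0 0.0573 0.0023 -0.0819",
)

```text
clock: 22.97
eef_pos: [0.5619, -0.027, 0.137]
tool_rot: [0.929, 0.216, 0.296, 0.056]
ft_force: [-3.7, 0.7, 5.5]
grip_width: 0.0425
grasp_force: 60.0
```

Call:
send_rows(
  steps="-1 0 0 0 0.0573 0.0023 -0.0819; -1 0 0 0 0.0458 0.0018 -0.0655; -1 0 0 0 0 0 0; -1 0 0 0 0 0 0; -1 0 0 0 0 0 0",
)

```text
clock: 23.38
eef_pos: [0.5619, -0.0269, 0.137]
tool_rot: [0.944, 0.133, 0.299, 0.03]
ft_force: [-4.0, 1.3, 6.0]
grip_width: 0.0424
grasp_force: 60.0
```

Call:
send_rows(
  steps="-0.2 0 0 0 0 0 0; 0.2 0 0 0 0 0 0; 0.5 0 0 0 0 0 0; 0.5 0 0 0 0 0 0; 0.5 0 0 0 0 0 0",
)

```text
clock: 23.8
eef_pos: [0.5614, -0.0271, 0.1359]
tool_rot: [0.945, 0.134, 0.298, 0.03]
ft_force: [-0.8, 0.6, 0.2]
grip_width: 0.0643
grasp_force: 0.0
```

```bash
python3 ptr.py
```

```text
d [ 0.0013 -0.0008  0.0009] r [ 0.0111 -0.0014 -0.0172] |r| 0.021 rows>= 0.17 j [-0.09  0.09 -0.67  0.21  0.07  2.8 ] F [-0.8  0.6  0.2] w 0.0643
top red mean 3.285 min 3.24 max 3.33 n 10
top ears(white) mean 3.260 min 2.98 max 3.54 n 32
top yellow mean 3.280 min 3.21 max 3.35 n 15
side red mean 3.260 min 3.20 max 3.32 n 13
side ears(white) mean 3.146 min 1.70 max 4.38 n 70
side yellow mean 3.295 min 3.21 max 3.38 n 18
```

The pointer reads 3.285 (top) and 3.26 (side) against the marker's 3.28 and 3.295, well inside half a division. I retract along the dial axis and do a last check.

Call:
send_rows(
  steps="0.5 -0.0057 -0.0002 0.0082 0 0 0; 0.5 -0.0115 -0.0005 0.0164 0 0 0; 0.5 -0.0115 -0.0005 0.0164 0 0 0; 0.5 -0.0115 -0.0005 0.0164 0 0 0; 0.5 -0.0115 -0.0005 0.0164 0 0 0",
)

```text
clock: 24.32
eef_pos: [0.5091, -0.0292, 0.2103]
tool_rot: [0.945, 0.134, 0.298, 0.03]
ft_force: [0.5, -0.4, -0.0]
grip_width: 0.0641
grasp_force: 0.0
```

Call:
send_rows(
  steps="0.5 -0.02 0 0.02 0 0 0; 0.5 -0.02 0 0.02 0 0 0; 0.5 0 0 0 0 0 0; 0.5 0 0 0 0 0 0; 0.5 0 0 0 0 0 0",
)

```text
clock: 24.73
eef_pos: [0.47, -0.0293, 0.2497]
tool_rot: [0.944, 0.134, 0.299, 0.03]
ft_force: [0.1, -0.8, 0.0]
grip_width: 0.064
grasp_force: 0.0
```

```bash
python3 -c "
from ptr import ptr
from park import orange
ptr(); orange()"
```

```text
d [ 0.0927  0.0014 -0.113 ] r [ 0.0113 -0.0005 -0.0172] |r| 0.021 rows>= 3.65 j [-0.12 -0.26 -0.63  0.59  0.09  2.77] F [ 0.1 -0.8  0. ] w 0.064
top red mean 3.280 min 3.24 max 3.32 n 9
top ears(white) mean 3.269 min 2.98 max 3.55 n 33
top yellow mean 3.280 min 3.21 max 3.35 n 15
side red mean 3.260 min 3.20 max 3.32 n 13
side ears(white) mean 2.596 min 1.40 max 4.38 n 97
side yellow mean 3.295 min 3.21 max 3.38 n 18
side n 295 top u 343.0 bot u 342.0 v 392 419 at z.092 [ 0.522  -0.2574  0.092 ]
[ 0.5229 -0.2612  0.0977] want [ 0.5211 -0.2611  0.092 ]
pred [341.8 416.7]
pred [343. 398.]
```

```bash
python3 -c "
from workcell import *
print(job_done())"
```

```text
the job is handed in; nothing more can be done
None
```

The job is handed in: the pin stands upright on its collar at the notch's closed end, and the dial was then turned until its pointer read within about 0.035 rad of the marker (limit 0.087), which did not move; I viewed 11 pictures, one over the limit of 10.

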